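# Lid two sample pots and hold them up on a cam lift

### The job

Two open sample pots stand on the lift stage of the seal checker. Put on each pot the lid that fits it, seated flat, and let go of it; one of the three lids lying about is a spare and stays where it is. Then swing the checker's spring-loaded cam lever up until the stage is at its highest, which is with the lever standing straight up, and hold it there: finish while still holding the lever, with both lids still on, and leave everything else on the bench where it is.

Things in the scene. Friction and masses are not known exactly. Their poses are not given: they have to be found in the camera images.
- checker: White fixture: base 130 (x) x 280 (y) x 20 mm; two posts, 50 x 20 mm, tops at 155 mm, centred at y = +-125 mm; between them the lift stage, 86 x 212 mm, top 84 mm above the bench when down, with rings for the pots at y = +-48 mm. Origin: centre of the underside, on the bench; x points away from the robot, y to its left (turned up to 0.2 rad), z up. It does not move.
- lever_axis (a point): Point on the axis that the lever turns about, 48 mm above the bench, straight across from the middle of the lever's grip: 190 mm from the checker's origin along the checker's y axis. The axis runs along the checker's y axis.
- lever_grip (a point): Middle of the lever's grip: a grey round bar, 14 mm diameter, 110 mm from the axis and parallel to it. It reaches 43 mm outward (away from the posts) from this point and 40 mm inward to the lever arm, a flat steel bar 16 mm wide, 10 mm thick, centred 45 mm inward of this point.
- lever (a joint): Cam lever angle, rad. At 0 (start, on its stop) the grip is on the robot's side of the axis (checker's -x), the lever 0.12 rad above level; it grows as the grip swings up, then away from the robot, to a stop at 2.4. At 1.45 it stands straight up, stage highest; beyond, the stage sinks. A spring drives it back to 0 (0.15 N m at 0, 0.5 N m, about 5 N at the grip, at 1.45) with the stage weight; let go, it falls back.
- stage (a joint): Height of the lift stage above its lowest position, m: 0 with the lever down, 0.016 at the top of the cam, driven by the lever only.
- pot_wide: The wide pot. Open steel pot, 45 mm tall, mouth 52 mm inside, 60 mm outside, on a round foot 62 mm across, 5 mm thick; loose, standing in a ring (6 mm high, 67 mm inside) on the stage; either pot may be in the left or right ring. Origin: centre of the underside, z up. With its lid seated the flange lies flat on the rim: lid origin 39 mm above the pot's origin.
- pot_narrow: The narrow pot. Open steel pot, 45 mm tall, mouth 34 mm inside, 42 mm outside, on a round foot 62 mm across, 5 mm thick; loose, standing in a ring (6 mm high, 67 mm inside) on the stage; either pot may be in the left or right ring. Origin: centre of the underside, z up. With its lid seated the flange lies flat on the rim: lid origin 39 mm above the pot's origin.
- wide_mouth (a point): Centre of the wide pot's mouth, level with its rim (45 mm above the pot's underside).
- narrow_mouth (a point): Centre of the narrow pot's mouth, level with its rim (45 mm above the pot's underside).
- lid_wide: The largest lid; fits the wide pot. Steel, stands on its plug, knob up. From the underside up: round plug (46 mm diameter, 6 mm deep), round flange (60 mm diameter, 5 mm thick), round white knob (18 mm diameter, 26 mm tall, top 37 mm above the underside). Origin: centre of the plug's underside, z up. About 50 g.
- lid_narrow: The smallest lid; fits the narrow pot. Steel, stands on its plug, knob up. From the underside up: round plug (28 mm diameter, 6 mm deep), round flange (42 mm diameter, 5 mm thick), round white knob (18 mm diameter, 26 mm tall, top 37 mm above the underside). Origin: centre of the plug's underside, z up. About 50 g.
- lid_spare: The middle-sized lid, a spare that fits neither pot; leave it. Steel, stands on its plug, knob up. From the underside up: round plug (39 mm diameter, 6 mm deep), round flange (49 mm diameter, 5 mm thick), round white knob (18 mm diameter, 26 mm tall, top 37 mm above the underside). Origin: centre of the plug's underside, z up. About 50 g.
- tube_cup: Blue square cup 70 x 70 mm, 85 mm tall, with corked tubes up to about 130 mm. Origin under its centre. Leave it.
- burner: Laboratory burner, blue foot 84 mm across, steel tube to 130 mm height. Origin under its centre. Leave it.
- dish_stack: Stack of three culture dishes, 93 mm across, 45 mm tall. Origin under its centre. Leave it.
- marker: Marker pen lying flat, 125 mm long, 13 mm thick. Origin under its middle, x along the pen. Leave it.
- agar_bottle: Glass bottle with a white cap, 56 mm across, 110 mm tall. Origin under its centre. Leave it.
Not all that is in view belongs to the job. What is shaped like the lid_wide but black or red is not meant.

How it is judged:
On the way, in this order (a step that is already met when the one before it is completed fails the run):
1. each pot has its own lid seated flat on it, let go, with the lever still down (horizontal distance between lid_wide and wide_mouth below 0.005 m and z of lid_wide in the frame of pot_wide between 0.0365 and 0.0415 m and angle between each of lid_wide, pot_wide, lid_narrow, pot_narrow's own z axis and vertical below 0.08 rad and horizontal distance between lid_narrow and narrow_mouth below 0.005 m and z of lid_narrow in the frame of pot_narrow between 0.0365 and 0.0415 m and contact force between each of the fingers, the arm and lid_wide below 0.2 N and contact force between each of the fingers, the arm and lid_narrow below 0.2 N and value of joint lever below 0.3 rad), for 0.2 s.
2. the robot holds the lever at the top of the cam, the lids still on (horizontal distance between lid_wide and wide_mouth below 0.005 m and z of lid_wide in the frame of pot_wide between 0.0365 and 0.0415 m and angle between each of lid_wide, pot_wide, lid_narrow, pot_narrow's own z axis and vertical below 0.08 rad and horizontal distance between lid_narrow and narrow_mouth below 0.005 m and z of lid_narrow in the frame of pot_narrow between 0.0365 and 0.0415 m and value of joint lever between 1.3 and 1.6 rad and value of joint stage above 0.015 m and contact force between any of the fingers, the arm and lever above 1 N), for 0.5 s.
At the end, for the whole second after the job is handed in: Each lid seated on its pot (5 mm of centre, 2.5 mm in height, tilt under 0.08 rad), untouched; pots upright in their rings; lever at rest within 0.15 rad of straight up, stage up over 15 mm, the robot alone pressing the lever with over 1 N (all of step 2 and contact force between each of the fingers, the arm, lever and lid_wide below 0.2 N and contact force between each of the fingers, the arm, lever and lid_narrow below 0.2 N and x of pot_wide in the frame of checker between -0.006 and 0.006 m and z of pot_wide in the frame of checker between 0.096 and 0.104 m and x of pot_narrow in the frame of checker between -0.006 and 0.006 m and z of pot_narrow in the frame of checker between 0.096 and 0.104 m and contact force between lever and lid_spare below 0.2 N and contact force between lever and pot_wide below 0.2 N and contact force between lever and pot_narrow below 0.2 N and contact force between lever and tube_cup below 0.2 N and contact force between lever and burner below 0.2 N and contact force between lever and dish_stack below 0.2 N and contact force between lever and marker below 0.2 N and contact force between lever and agar_bottle below 0.2 N and velocity of joint lever between -0.1 and 0.1 rad/s); the arm keeps its last pose, push and grip.
It fails at once if the spare lid is moved more than 25 mm (distance of lid_spare from where it was at the start of the episode above 0.025 m).
It fails at once if another bystander (tubes, burner, dishes, marker, bottle) is moved more than 25 mm (distance of any of tube_cup, burner, dish_stack, marker, agar_bottle from where it was at the start of the episode above 0.025 m).
It also fails if it takes over 67 s, if anything falls off the work surface, if the arm or the gripper's body presses on something with over 40 N, if the wrist force passes 120 N, or if a joint passes its speed limit or range.

### The arm

A 6-joint arm with a two-finger parallel gripper is mounted at the origin on the work surface. World frame = base frame: x ahead of the robot, y to its left, z up, the work surface at z = 0. Lengths are in m, angles in rad, forces in N, time in s.
With the tool pointing down it reaches from about 0.35 to 0.85 m from the base axis. Payload 8.1 kg.
Tool frame: the origin (TCP) lies midway between the tips of the shut fingers; the grasp point (between the pads) lies 19 mm behind it; z points along the fingers, y is the direction in which the jaws open and shut (so a half turn about z gives the same grasp; the last joint's range is limited). The gripper opens to 85 mm and grips with 20 to 120 N. Pads are 22 mm wide; open, the fingers measure 114 mm over their backs; the gripper's body (76 mm by 85 mm) begins 54 mm behind the grasp point. The pads swing forward as they close: fully open they stand 13 mm farther back than shut.
Start: joints at [1.112, 0.13, 1.488, -0, 1.523, -0.085], TCP at [0.219, 0.559, 0.231] pointing down, gripper open.
Joint ranges: [-2.96, 2.96], [-0.89, 2.26], [0.02, 2.5], [-1.34, 4.48], [0, 2.73], [-2.66, 2.66]. Speed limits (rad/s): [2.39, 2.39, 2.79, 3.14, 3.14, 3.14].

### API

Orientations are given as a unit quaternion [w, x, y, z].
In Python, from bench import env gives the robot as it stands.
- The arm moves only by the shell command python3 -m pendant 'ROWS' [OPENING] [FORCE]. ROWS is JSON, a list of rows, each a list of 6 numbers: the shift along the tool's x, y, z in m, then the turn, a rotation vector about the tool's x, y, z in rad. In form: [[dx, dy, dz, rx, ry, rz], ...]. A call has 1 to 8 rows; each row is the pose to reach, as a shift and turn from the pose commanded when the call began, along the tool's axes at that moment; what a row does not reach only later rows make up. A row lasts 1/10 s, in which the tool goes at most 50 mm and 8.59 degrees, less where a joint would pass 70% of its speed; a pose out of reach is approached as far as the arm can. A call with a gripper value outside its range is refused whole. OPENING is the opening, from -1 (shut) to 1 (fully open), set as the call begins (- or left out, the last holds). The fingers move at their own pace and stop on an object; FORCE is the grip in N (left out, the last holds). Time passes only in rows, so rows that repeat a pose let the fingers close. It gives the time, the measured TCP pose, the force and the opening at its end, in the units of the state.
- env.observe(): the state, without advancing time (a new reading comes with each control period).
- env.get_image(name): name is "side" or "top" or "wrist"; returns a dict with "frame" (400x640x3 uint8, red, green, blue), "depth" (400x640 float32, m along the optical axis (not along the pixel's ray), 0 where there is no reading), "mtx" (3x3 intrinsics, pixels), "T" (4x4, takes a point from camera to world coordinates). Camera axes: x right, y down, z forward; pixel columns grow to the right and rows downward; lengths in m; the calibration is good to about 2 mm. A picture is of the moment at which its call begins.
- env.close_job(): hands the job in, once; it reports no verdict.
The state is a dict: "time_s": time; "qpos": joint angles; "joint_velocities": joint speeds; "joint_torque": joint torques, N m; "eef_pos": TCP position; "orientation": TCP orientation; "wrist_force": force on the tool from outside, world axes, zero at the start; "torque": the same for the moment, N m; "width": finger opening in m.
Only numpy, scipy, OpenCV 4.12 (cv2) and the standard library are available. Lean on these libraries where they do the work, as an engineer would, in place of code of your own. Each camera call takes 0.05 s, during which the arm holds its last target.

## Working session

There is one attempt and no reset: what is moved stays moved. The work goes in short steps, Python scripts to look and compute and a shell command to move; the robot and the scene stay as the last step left them, time stands still between calls to the robot, and variables do not carry over. Pictures are saved under pics/ and viewed, and the job is handed in when it is done.

```bash
ls; mkdir -p pics; python3 - <<'E'
from bench import env
import cv2,numpy as np
print(env.observe())
for n in ["top","side","wrist"]:
    r=env.get_image(n); cv2.imwrite(f"pics/{n}0.png",r["frame"][:,:,::-1]); np.savez(f"{n}0.npz",**r)
    print(n,r["mtx"].round(1).tolist(),r["T"].round(3).tolist())
E
```

```text
pics
{'time_s': 0.0, 'qpos': array([ 1.11162810e+00,  1.31158440e-01,  1.48927946e+00, -5.89919955e-05,
        1.52299979e+00, -8.54099355e-02]), 'joint_velocities': array([-0.00094152, -0.00230509, -0.00123578,  0.00020293,  0.0004484 ,
       -0.00160272]), 'joint_torque': array([ 3.70067301e-04, -5.69380903e+01, -5.00552952e+01, -3.35176810e-04,
        1.46002381e-02,  7.05171004e-06]), 'eef_pos': array([0.21882989, 0.55807952, 0.23024596]), 'orientation': array([-2.19723889e-04,  1.85791797e-01,  9.82588701e-01, -8.96454859e-04]), 'wrist_force': array([0.77085287, 0.68370028, 0.20038438]), 'torque': array([ 0.0236698 ,  0.05237655, -0.01097084]), 'width': 0.08540624271857254}
top [[411.0, 0.0, 314.8], [0.0, 411.0, 199.6], [0.0, 0.0, 1.0]] [[0.023, -0.997, 0.076, 0.385], [-0.999, -0.025, -0.021, 0.043], [0.022, -0.075, -0.997, 1.211], [0.0, 0.0, 0.0, 1.0]]
side [[396.4, 0.0, 319.1], [0.0, 396.4, 192.0], [0.0, 0.0, 1.0]] [[0.982, -0.091, 0.166, 0.288], [-0.189, -0.509, 0.84, -0.944], [0.008, -0.856, -0.517, 0.725], [0.0, 0.0, 0.0, 1.0]]
wrist [[336.9, 0.0, 317.4], [0.0, 336.9, 202.0], [0.0, 0.0, 1.0]] [[0.364, 0.88, 0.305, 0.141], [0.931, -0.344, -0.121, 0.589], [-0.002, 0.329, -0.944, 0.373], [0.0, 0.0, 0.0, 1.0]]
```

View pics/top0.png

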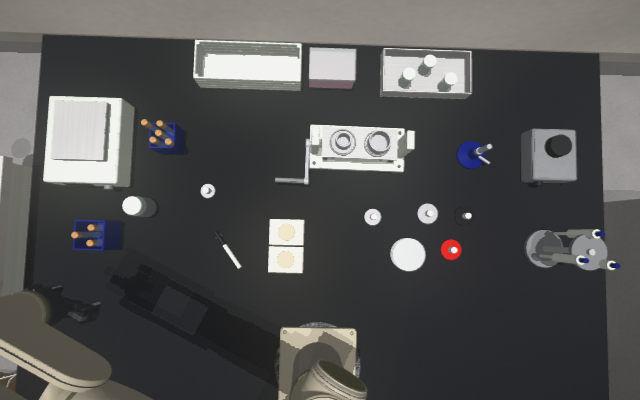

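View pics/side0.png

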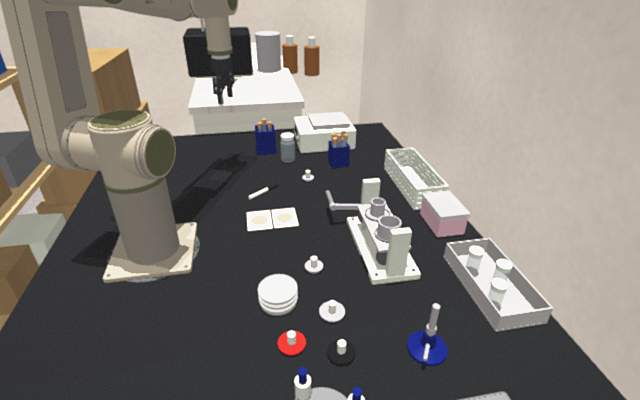

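View pics/wrist0.png

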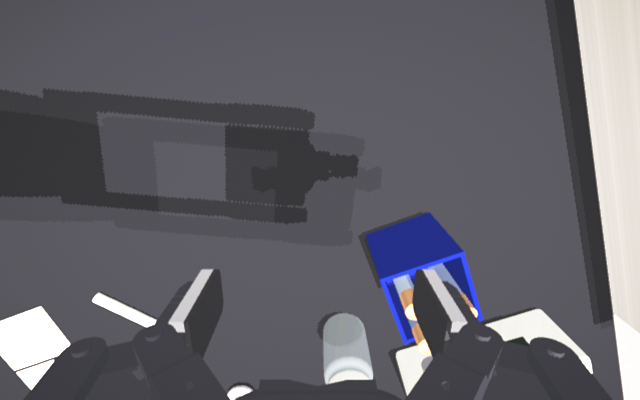

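The top view shows the checker at about (357,147) with its lever on the left at (290,180). The pale lids are at (208,190), (373,217) and (428,213). The red one at (451,250) and the black one at (465,215) are decoys. The wide pot looks like the right one, at (378,143). I'll measure these next.

```bash
cat > h.py <<'E'
import numpy as np,cv2
def ray(r,u,v,z):
    u=np.asarray(u,float);v=np.asarray(v,float)
    d=np.stack([(u-r["mtx"][0,2])/r["mtx"][0,0],(v-r["mtx"][1,2])/r["mtx"][1,1],np.ones_like(u)],-1)@r["T"][:3,:3].T
    o=r["T"][:3,3]; s=(z-o[2])/d[...,2]
    return o+d*s[...,None]
def cloud(r):
    v,u=np.mgrid[:400,:640]; D=r["depth"]
    p=np.stack([(u-r["mtx"][0,2])/r["mtx"][0,0]*D,(v-r["mtx"][1,2])/r["mtx"][1,1]*D,D],-1)
    return p@r["T"][:3,:3].T+r["T"][:3,3]
def proj(r,p):
    q=(np.asarray(p)-r["T"][:3,3])@r["T"][:3,:3]; return np.stack([q[...,0]/q[...,2]*r["mtx"][0,0]+r["mtx"][0,2],q[...,1]/q[...,2]*r["mtx"][1,1]+r["mtx"][1,2]],-1)
E
python3 - <<'E'
from h import *
r=dict(np.load("top0.npz")); P=cloud(r); f=r["frame"]
print("table z",np.median(P[200:240,330:350,2]))
for (u,v) in [(208,190),(373,217),(428,213)]:
    sl=np.s_[v-16:v+17,u-16:u+17]; m=(f[sl].min(-1)>90); g=cv2.connectedComponentsWithStats(m.astype(np.uint8))
    k=1+np.argmax(g[2][1:,4]); mm=g[1]==k; vv,uu=np.nonzero(mm); pts=ray(r,uu+u-16,vv+v-16,0.011)
    q=P[sl][mm]; 
    fl=q[(q[:,2]<0.02)]; kn=q[q[:,2]>0.025]
    print((u,v),"area-diam mm",2e3*np.sqrt(mm.sum()*(1/411*(1.21-.011))**2/np.pi),"cen",pts[:,:2].mean(0).round(4),"bbox",((np.ptp(pts[:,:2],axis=0))*1e3).round(1),"zmed fl",np.median(fl[:,2]),"knob",kn.mean(0).round(4),len(kn),kn[:,2].max())
c=f[100:200,260:430]; cv2.imwrite("pics/chk.png",cv2.resize(c,None,fx=4.5,fy=4.5,interpolation=cv2.INTER_CUBIC)[:,:,::-1])
s=dict(np.load("side0.npz"))["frame"][170:280,320:420]; cv2.imwrite("pics/chks.png",cv2.resize(s,None,fx=5,fy=5,interpolation=cv2.INTER_CUBIC)[:,:,::-1])
E
```

```text
table z 0.0002291203889360771
(208, 190) area-diam mm 43.79444769765976 cen [0.495 0.332] bbox [38.6 43.6] zmed fl 0.01075525202689298 knob [0.4836 0.3022 0.1569] 39 1.2111577808965517
(373, 217) area-diam mm 50.676497792503234 cen [ 0.4299 -0.151 ] bbox [47.3 50.1] zmed fl 0.010350216267029588 knob [ 0.4277 -0.1385  0.1011] 36 1.2111577808965517
(428, 213) area-diam mm 61.40758845899308 cen [ 0.4444 -0.3131] bbox [59.1 59.2] zmed fl 0.010711177154109741 knob [ 0.4434 -0.3015  0.0671] 38 1.2111577808965517
```

View pics/chk.png

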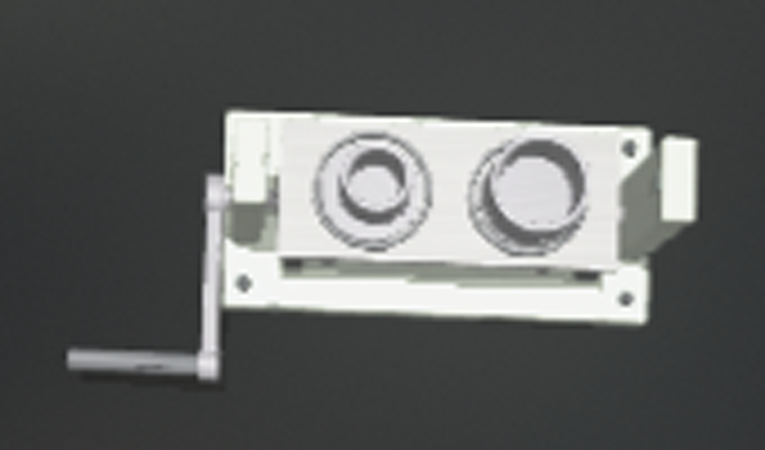

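View pics/chks.png

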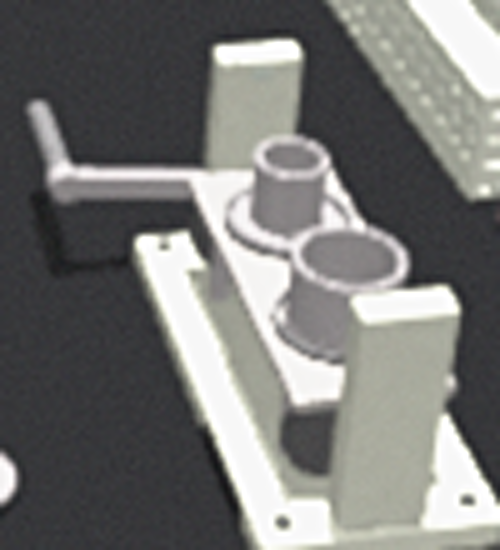

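Both views agree: the narrow pot is in the left ring and the wide pot in the right ring. The lids by size are narrow at (208,190), spare at (373,217) and wide at (428,213). Next I'll find the checker frame and the pot rims.

```bash
python3 - <<'E'
from h import *
r=dict(np.load("top0.npz")); P=cloud(r); D=r["depth"]>0
reg=np.zeros((400,640),bool); reg[110:185,260:430]=1
def comps(lo,hi,reg=reg,n=8):
    m=(reg&D&(P[...,2]>lo)&(P[...,2]<hi)).astype(np.uint8); g=cv2.connectedComponentsWithStats(m,connectivity=8)
    for k in range(1,g[0]):
        if g[2][k,4]>=n:
            q=P[g[1]==k]; (c,rad)=cv2.minEnclosingCircle((q[:,:2]*1e3).astype(np.float32)); 
            print(lo,"px",g[3][k].round(1),g[2][k,4],"mean",q.mean(0).round(4),"circ",np.round(c,1),round(rad,1),"rect",cv2.minAreaRect((q[:,:2]*1e3).astype(np.float32)))
comps(.148,.162); comps(.122,.136); comps(.015,.026); comps(.03,.075,n=15)
# knobs
reg2=np.zeros((400,640),bool)
for u,v in [(208,190),(373,217),(428,213)]:
    reg2[v-14:v+14,u-14:u+14]=1
comps(.03,.045,reg2,3); comps(.006,.016,reg2)
E
```

```text
0.148 px [315.1 135. ] 145 mean [0.6341 0.0244 0.1549] circ [633.9  24.6] 25.8 rect ((634.0679931640625, 24.051284790039062), (20.226524353027344, 50.699546813964844), 87.61285400390625)
0.148 px [409.7 139.5] 147 mean [ 0.6295 -0.2238  0.1545] circ [ 630.4 -224.3] 26.3 rect ((630.3978271484375, -224.2061767578125), (20.622060775756836, 51.83945846557617), 85.54126739501953)
0.122 px [379.5 140.4] 117 mean [ 0.6309 -0.1489  0.128 ] circ [ 630.8 -149. ] 30.1 rect ((630.7584838867188, -148.7439422607422), (57.18100357055664, 57.476219177246094), 0.7188762426376343)
0.122 px [342.9 139. ] 75 mean [ 0.6318 -0.0507  0.1282] circ [632.7 -51. ] 21.2 rect ((631.613037109375, -50.933746337890625), (39.444950103759766, 37.773406982421875), 0.2617282271385193)
0.122 px [406.1 148.3] 18 mean [ 0.611  -0.2205  0.1295] circ [ 615.8 -224. ] 13.2 rect ((611.85400390625, -219.45045471191406), (26.359106063842773, 11.97285270690918), 41.034881591796875)
0.122 px [314.9 146.2] 10 mean [0.6095 0.0239 0.1311] circ [610.5  25. ] 9.3 rect ((609.6381225585938, 25.009035110473633), (18.604259490966797, 1.656
[... 1588 characters left out ...]
c [ 430.7 -150. ] 8.9 rect ((429.7965087890625, -150.749755859375), (14.614558219909668, 14.559327125549316), 89.19523620605469)
0.006 px [207.7 190.6] 116 mean [0.4946 0.3313 0.0112] circ [495.  333.1] 20.8 rect ((494.86492919921875, 333.16839599609375), (38.769107818603516, 41.2121467590332), 4.342045783996582)
0.006 px [426.5 213.3] 270 mean [ 0.4441 -0.311   0.011 ] circ [ 444.4 -312.4] 30.1 rect ((443.45404052734375, -310.9353332519531), (57.137115478515625, 56.099082946777344), 89.87029266357422)
0.006 px [371.7 216.4] 174 mean [ 0.4309 -0.1493  0.0107] circ [ 430.9 -150.4] 24.3 rect ((430.7643737792969, -150.30943298339844), (44.138023376464844, 47.98652267456055), 1.2794955968856812)
```

Everything measured matches the stated sizes: rims at z 0.128, post tops at 0.155, knobs at 0.037. I'll use jaws along world x throughout, so tool y = +x, tool x = +y. First I work out the move to the narrow lid.

```bash
cat > go.py <<'E'
import sys
from bench import env
import numpy as np
from scipy.spatial.transform import Rotation as R
def delta(p,yaw=-0.018):
    s=env.observe(); w,x,y,z=s["orientation"]; Rc=R.from_quat([x,y,z,w])
    c,sn=np.cos(yaw),np.sin(yaw)
    Y=np.array([c,sn,0]);Z=np.array([0,0,-1]);X=np.cross(Y,Z); Rt=R.from_matrix(np.stack([X,Y,Z],1))
    print("t",round(s["time_s"],2),"tcp",s["eef_pos"].round(4),"F",s["wrist_force"].round(1),"w",round(s["width"],4))
    print("shift",Rc.inv().apply(np.array(p)-s["eef_pos"]).round(4),"rot",(Rc.inv()*Rt).as_rotvec().round(3))
if __name__=="__main__": delta([float(a) for a in sys.argv[1:4]])
E
python3 go.py .495 .3325 .16
```

```text
t 0.15 tcp [0.2189 0.5582 0.2305] F [ 0.9  0.4 -0.2] w 0.085
shift [-0.3395 -0.1092  0.0706] rot [-1.000e-03  1.000e-03  1.215e+00]
```

```bash
python3 -m pendant '[[-0.339,-0.109,0.07,0,0,1.215],[-0.339,-0.109,0.07,0,0,1.215],[-0.339,-0.109,0.07,0,0,1.215],[-0.339,-0.109,0.07,0,0,1.215],[-0.339,-0.109,0.07,0,0,1.215],[-0.339,-0.109,0.07,0,0,1.215],[-0.339,-0.109,0.07,0,0,1.215],[-0.339,-0.109,0.07,0,0,1.215]]' 0; python3 go.py .495 .3325 .16
```

```text
time_s: 0.95
eef_pos: [0.4974, 0.3291, 0.1595]
orientation: [0.0, 0.712, 0.702, -0.001]
wrist_force: [-1.3, 0.9, -0.1]
width: 0.0426
t 0.95 tcp [0.4974 0.3291 0.1595] F [-1.3  0.9 -0.1] w 0.0426
shift [ 0.0033 -0.0025 -0.0005] rot [-0.001  0.002  0.005]
```

```bash
python3 -m pendant '[[0.0035,-0.0025,0,0,0,0.005],[0.0035,-0.0025,0,0,0,0.005],[0.0035,-0.0025,0,0,0,0.005]]'; python3 go.py .495 .3325 .012;python3 - <<'E'
from bench import env
import cv2,numpy as np
r=env.get_image("wrist"); cv2.imwrite("pics/w1.png",r["frame"][:,:,::-1]); np.savez("w1.npz",**r)
E
```

```text
time_s: 1.25
eef_pos: [0.4916, 0.3378, 0.1615]
orientation: [-0.0, 0.709, 0.706, 0.0]
wrist_force: [0.8, 0.8, 0.3]
width: 0.0429
t 1.25 tcp [0.4916 0.3378 0.1615] F [0.8 0.8 0.3] w 0.0429
shift [-0.0053  0.0034  0.1495] rot [-0.    -0.     0.014]
```

View pics/w1.png

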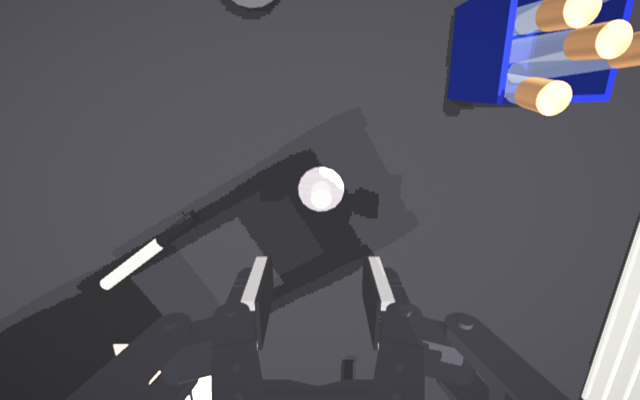

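The wrist view shows the narrow lid at (321,188), ahead of the fingers and roughly centred. I had corrected for lag, which overshot by about 4 mm. I'll cross-check the lid position in this view.

```bash
python3 - <<'E'
from h import *
r=dict(np.load("w1.npz")); P=cloud(r); D=r["depth"]>0
m=np.zeros(D.shape,bool); m[150:230,280:360]=1
for lo,hi in [(.03,.045),(.006,.016)]:
    q=P[m&D&(P[...,2]>lo)&(P[...,2]<hi)]; print(lo,len(q),q.mean(0).round(4),cv2.minEnclosingCircle((q[:,:2]*1e3).astype(np.float32)))
E
python3 go.py .495 .3325 .012
```

```text
0.03 361 [0.4958 0.3339 0.0364] ((495.745361328125, 332.9966735839844), 8.950939178466797)
0.006 1126 [0.4959 0.3361 0.011 ] ((495.89007568359375, 332.8745422363281), 20.925668716430664)
t 1.3 tcp [0.4916 0.3379 0.1616] F [0.3 0.9 0.6] w 0.0426
shift [-0.0054  0.0034  0.1496] rot [ 0.    -0.     0.014]
```

```bash
python3 -m pendant '[[-0.005,0.004,0.04,0,0,0.014],[-0.005,0.004,0.08,0,0,0.014],[-0.005,0.004,0.11,0,0,0.014],[-0.005,0.004,0.13,0,0,0.014],[-0.005,0.004,0.148,0,0,0.014],[-0.005,0.004,0.148,0,0,0.014],[-0.005,0.004,0.148,0,0,0.014],[-0.005,0.004,0.148,0,0,0.014]]'; python3 go.py .4955 .333 .013
```

```text
time_s: 2.1
eef_pos: [0.4971, 0.3328, 0.015]
orientation: [0.0, 0.714, 0.7, 0.001]
wrist_force: [-0.3, -0.0, 0.6]
width: 0.0429
t 2.1 tcp [0.4971 0.3328 0.015 ] F [-0.3 -0.   0.6] w 0.0429
shift [ 0.0002 -0.0016  0.002 ] rot [ 0.002 -0.001 -0.003]
```

```bash
python3 -m pendant '[[0,0,0,0,0,0],[0,0,0,0,0,0],[0,0,0,0,0,0],[0,0,0,0,0,0],[0,0,0,0,0,0],[0,0,0,0,0,0]]' -0.9 25; python3 -m pendant '[[0,0,-0.03,0,0,0],[0,0,-0.08,0,0,0],[0,0,-0.13,0,0,0],[0,0,-0.18,0,0,0],[0,0,-0.18,0,0,0],[0,0,-0.18,0,0,0]]'; python3 - <<'E'
from bench import env
import cv2,numpy as np
for n in ["wrist","side","top"]:
    r=env.get_image(n); cv2.imwrite(f"pics/{n}2.png",r["frame"][:,:,::-1]); np.savez(f"{n}2.npz",**r)
E
python3 go.py .632 -.051 .19
```

```text
time_s: 2.7
eef_pos: [0.4971, 0.3324, 0.0147]
orientation: [0.0, 0.715, 0.699, 0.001]
wrist_force: [-1.9, -0.5, 6.1]
width: 0.0171
time_s: 3.3
eef_pos: [0.4975, 0.3324, 0.1958]
orientation: [0.001, 0.715, 0.699, 0.002]
wrist_force: [-0.4, -0.6, -0.8]
width: 0.017
t 3.45 tcp [0.4953 0.3312 0.1911] F [-0.2 -0.6 -0.3] w 0.017
shift [-0.3791  0.1451  0.0014] rot [-0.003  0.002 -0.004]
```

View pics/wrist2.png

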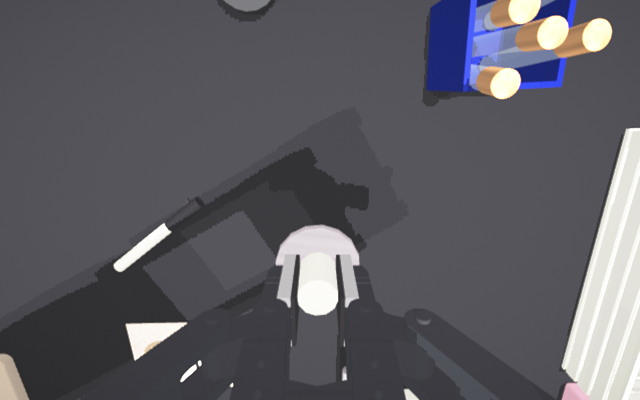

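View pics/side2.png

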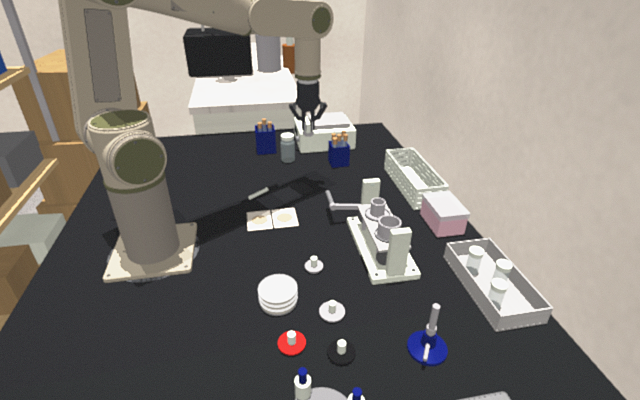

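The lid is held at width 17 mm and its flange is visible at (318,240). I'll fit the flange circle to get the lid's offset from the TCP.

```bash
cat > held.py <<'E'
import sys
from h import *
from scipy.optimize import least_squares
def held(f,zl,rad,box):
    # zl: world z of flange top; upper-edge arc of the flange
    r=dict(np.load(f)); P=cloud(r); g=r["frame"].astype(int); u0,u1,v0,v1=box
    m=np.zeros((400,640),bool); m[v0:v1,u0:u1]=1
    m&=(g.min(-1)>150)&(np.abs(P[...,2]-zl)<.006)
    uu=[];vv=[]
    for u in range(u0,u1):
        c=np.nonzero(m[:,u])[0]
        if len(c): uu.append(u);vv.append(c[0]-.5)
    z=np.median(P[...,2][m]); q=ray(r,uu,vv,z)[:,:2]
    s=least_squares(lambda p:np.hypot(*(q-p).T)-rad,q.mean(0),loss="soft_l1",f_scale=.001)
    print("z",z.round(4),"n",len(q),"centre",s.x.round(4),"rms",np.sqrt(np.mean(s.fun**2)).round(5))
    return s.x
E
python3 - <<'E'
from held import *
# expected flange top z: tcp z at pic - (tcp z at grasp .0147)+.011
held("wrist2.npz",.189,.021,(276,360,215,270))
r=dict(np.load("wrist2.npz"));P=cloud(r);print(P[240,300:340:8].round(4))
E
python3 go.py .632 -.051 .19
```

```text
z 0.192 n 83 centre [0.4988 0.3336] rms 0.0003
[[0.4908 0.3471 0.192 ]
 [0.4946 0.3471 0.1924]
 [0.4984 0.3473 0.1928]
 [0.5023 0.3471 0.1928]
 [0.5061 0.3472 0.1932]]
t 3.45 tcp [0.4953 0.3312 0.1911] F [-0.2 -0.6 -0.3] w 0.017
shift [-0.3791  0.1451  0.0014] rot [-0.003  0.002 -0.004]
```

```bash
python3 -m pendant '[[-0.05,0.02,-0.03,0,0,0],[-0.1,0.04,-0.03,0,0,0],[-0.15,0.06,-0.03,0,0,0],[-0.2,0.08,-0.03,0,0,0],[-0.25,0.1,-0.03,0,0,0],[-0.3,0.12,-0.03,0,0,0],[-0.35,0.14,-0.03,0,0,0],[-0.4,0.145,-0.03,0,0,0]]';  python3 -m pendant '[[-0.03,0,0,0,0,0],[-0.055,0,0,0,0,0],[-0.055,0,0,0,0,0],[-0.055,0,0,0,0,0],[-0.055,0,0,0,0,0]]'
python3 - <<'E'
from bench import env
import cv2,numpy as np
o=env.observe();print(o["eef_pos"].round(4),o["joint_velocities"].round(3))
for n in ["wrist"]:
    r=env.get_image(n); cv2.imwrite(f"pics/{n}3.png",r["frame"][:,:,::-1]); np.savez(f"{n}3.npz",**r)
E
python3 go.py .632 -.051 .22
```

```text
time_s: 4.25
eef_pos: [0.6259, -0.0407, 0.2206]
orientation: [-0.001, 0.715, 0.699, -0.001]
wrist_force: [0.4, 0.6, -0.8]
width: 0.0171
time_s: 4.75
eef_pos: [0.6246, -0.0929, 0.222]
orientation: [-0.001, 0.715, 0.7, -0.0]
wrist_force: [-0.4, -0.2, -0.9]
width: 0.017
[ 0.6246 -0.0929  0.222 ] [ 0.013 -0.007 -0.007 -0.003  0.    -0.002]
t 4.8 tcp [ 0.6248 -0.0926  0.2224] F [-1.   0.2  0.4] w 0.0167
shift [0.0418 0.0064 0.0024] rot [-0.001 -0.001 -0.003]
```

View pics/wrist3.png

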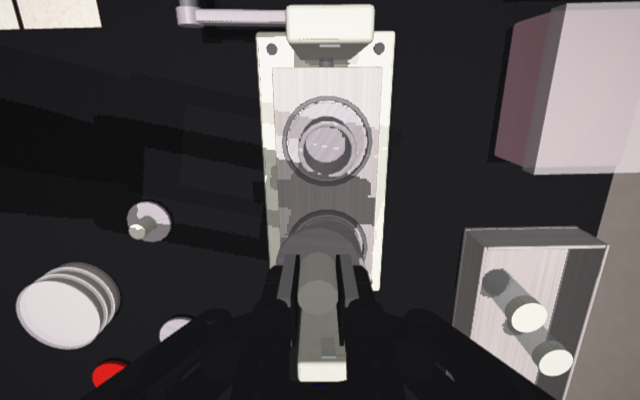

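The wrist view shows the narrow pot clearly at (327,145), with its rim fully visible. I'll measure that rim and the held lid in the same picture.

```bash
python3 - <<'E'
from held import *
r=dict(np.load("wrist3.npz"));P=cloud(r);D=r["depth"]>0
m=np.zeros(D.shape,bool);m[90:190,275:380]=1
q=P[m&D&(np.abs(P[...,2]-.129)<.004)]
print(len(q),q.mean(0).round(4),cv2.minEnclosingCircle((q[:,:2]*1e3).astype(np.float32)))
for z0,z1 in [(.09,.0945),(.083,.089)]:
    q=P[m&D&(P[...,2]>z0)&(P[...,2]<z1)];print(z0,len(q),cv2.minEnclosingCircle((q[:,:2]*1e3).astype(np.float32)))
m=(P[...,2]>.20)&(P[...,2]<.23)&D; m[:, :270]=0;m[:,370:]=0; m[:210]=0;m[265:]=0
uu=[];vv=[]
for u in range(276,364):
    c=np.nonzero(m[:,u])[0]
    if len(c): uu.append(u);vv.append(c[0]-.5)
z=np.median(P[...,2][m]);q=ray(r,uu,vv,z)[:,:2]
s=least_squares(lambda p:np.hypot(*(q-p).T)-.021,q.mean(0)-[0,.02],loss="soft_l1",f_scale=.001)
print("lid z",z,len(q),s.x.round(4),np.sqrt(np.mean(s.fun**2)))
E
```

```text
990 [ 0.6331 -0.0509  0.1286] ((633.375, -51.55928421020508), 20.93642807006836)
0.09 632 ((634.0277099609375, -52.384010314941406), 36.483097076416016)
0.083 5886 ((634.212646484375, -53.529972076416016), 58.485107421875)
lid z 0.21841762475033066 84 [ 0.6259 -0.0913] 0.0002954433518595479
```

```bash
python3 -m pendant '[[0.02,0.007,0,0,0,0],[0.04,0.007,0,0,0,0],[0.04,0.007,0.02,0,0,0],[0.04,0.007,0.04,0,0,0],[0.04,0.007,0.062,0,0,0],[0.04,0.007,0.062,0,0,0],[0.04,0.007,0.062,0,0,0],[0.04,0.007,0.062,0,0,0]]'; python3 - <<'E'
from bench import env
import cv2,numpy as np
o=env.observe();print(o["eef_pos"].round(4),o["joint_velocities"].round(3))
for n in ["side","wrist"]:
    r=env.get_image(n); f=r["frame"]; np.savez(f"{n}4.npz",**r)
    if n=="side": f=cv2.resize(f[130:290,320:460],None,fx=4,fy=3.7*1,interpolation=cv2.INTER_CUBIC)
    cv2.imwrite(f"pics/{n}4.png",f[:,:,::-1])
E
python3 go.py .633 -.051 .138
```

```text
time_s: 5.6
eef_pos: [0.6338, -0.0538, 0.1631]
orientation: [0.001, 0.715, 0.7, 0.001]
wrist_force: [-0.2, -0.4, 0.4]
width: 0.017
[ 0.6338 -0.0538  0.1631] [-0.007 -0.007 -0.007 -0.001 -0.001  0.002]
t 5.7 tcp [ 0.6339 -0.0541  0.1631] F [-0.4  0.2 -0.2] w 0.0171
shift [ 0.0031 -0.0011  0.0251] rot [ 0.003  0.    -0.004]
```

View pics/wrist4.png

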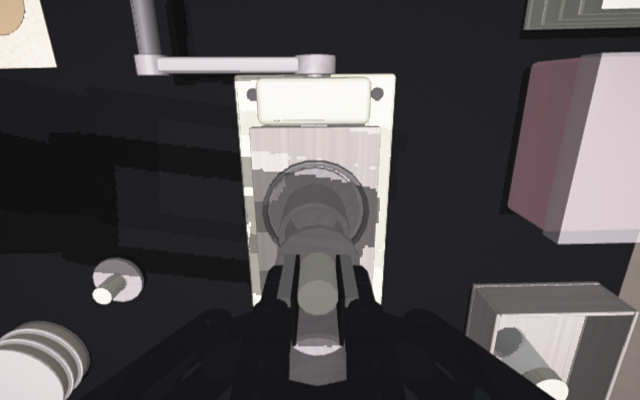

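View pics/side4.png

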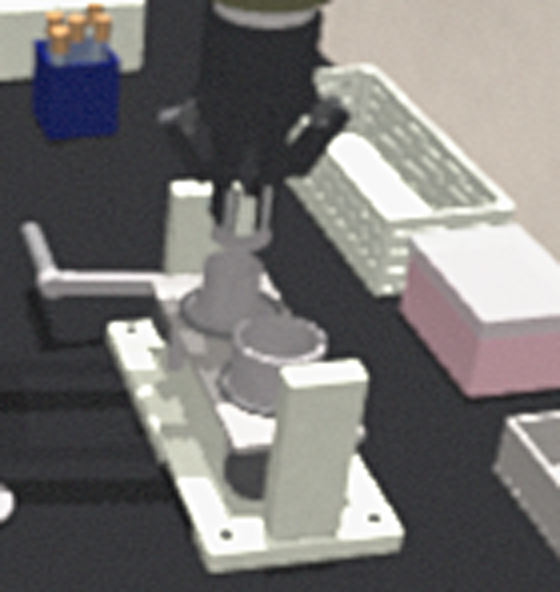

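```bash
cat >> held.py <<'E'
def lidfit(f,zlo,zhi,rad,u0=270,u1=370,v0=205,v1=265):
    r=dict(np.load(f));P=cloud(r);D=r["depth"]>0
    m=(P[...,2]>zlo)&(P[...,2]<zhi)&D; k=np.zeros_like(m);k[v0:v1,u0:u1]=1;m&=k
    uu=[];vv=[]
    for u in range(u0,u1):
        c=np.nonzero(m[:,u])[0]
        if len(c): uu.append(u);vv.append(c[0]-.5)
    z=np.median(P[...,2][m]);q=ray(r,uu,vv,z)[:,:2]
    s=least_squares(lambda p:np.hypot(*(q-p).T)-rad,q.mean(0)-[0,.02],loss="soft_l1",f_scale=.001)
    print("lid z",z.round(4),len(q),s.x.round(4),np.sqrt(np.mean(s.fun**2)).round(5))
E
python3 -c "
from held import *
lidfit('wrist4.npz',.15,.17,.021)"
```

```text
lid z 0.1596 84 [ 0.6352 -0.0524] 0.00029
```

```bash
python3 -m pendant '[[0.001,-0.002,0,0,0,0],[0.001,-0.002,0.007,0,0,0],[0.001,-0.002,0.014,0,0,0],[0.001,-0.002,0.018,0,0,0],[0.001,-0.002,0.022,0,0,0],[0.001,-0.002,0.0245,0,0,0],[0.001,-0.002,0.0245,0,0,0],[0.001,-0.002,0.0245,0,0,0]]';python3 go.py .632 -.052 .138;  python3 - <<'E'
from bench import env
import cv2,numpy as np
for n in ["side","wrist"]:
    r=env.get_image(n); f=r["frame"]; np.savez(f"{n}5.npz",**r)
    if n=="side": f=cv2.resize(f[130:290,320:460],None,fx=4,fy=3.7*1,interpolation=cv2.INTER_CUBIC)
    cv2.imwrite(f"pics/{n}5.png",f[:,:,::-1])
from held import *
lidfit('wrist5.npz',.128,.145,.021)
E
```

```text
time_s: 6.5
eef_pos: [0.631, -0.0531, 0.1376]
orientation: [0.0, 0.715, 0.699, 0.0]
wrist_force: [-2.4, -0.1, 4.9]
width: 0.0171
t 6.5 tcp [ 0.631  -0.0531  0.1376] F [-2.4 -0.1  4.9] w 0.0171
shift [ 0.0011  0.0009 -0.0004] rot [ 0.     0.    -0.004]
lid z 0.1338 85 [ 0.6333 -0.0499] 0.00039
```

View pics/side5.png

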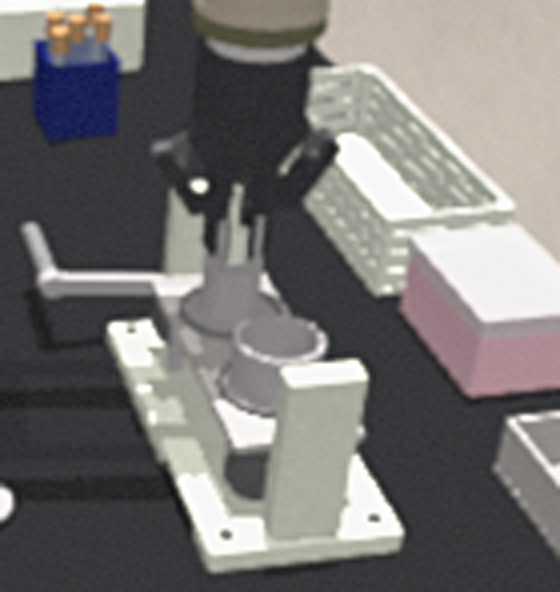

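The lid is at the seated height (flange 0.1338 against an expected 0.134), with 5 N of contact. I'll release it and lift.

```bash
python3 -m pendant '[[0,0,-0.001,0,0,0],[0,0,-0.001,0,0,0],[0,0,-0.001,0,0,0],[0,0,-0.001,0,0,0],[0,0,-0.001,0,0,0]]' -0.2; python3 -m pendant '[[0,0,-0.02,0,0,0],[0,0,-0.05,0,0,0],[-0.05,0,-0.09,0,0,0],[-0.1,0,-0.09,0,0,0],[-0.1,0,-0.09,0,0,0],[-0.1,0,-0.09,0,0,0]]'; python3 - <<'E'
from bench import env
import cv2,numpy as np
for n in ["side","wrist"]:
    r=env.get_image(n); f=r["frame"]; np.savez(f"{n}6.npz",**r)
    if n=="side": f=cv2.resize(f[130:290,320:460],None,fx=4,fy=3.7*1,interpolation=cv2.INTER_CUBIC)
    cv2.imwrite(f"pics/{n}6.png",f[:,:,::-1])
E
python3 go.py .4445 -.3115 .2
```

```text
time_s: 7.1
eef_pos: [0.6309, -0.053, 0.1376]
orientation: [-0.0, 0.715, 0.699, -0.0]
wrist_force: [-0.1, 0.1, -0.7]
width: 0.034
time_s: 7.7
eef_pos: [0.6286, -0.1551, 0.228]
orientation: [0.0, 0.716, 0.698, 0.0]
wrist_force: [1.0, -0.2, 0.6]
width: 0.0341
t 7.8 tcp [ 0.6284 -0.1522  0.2268] F [-0.7  0.6  0.2] w 0.0343
shift [-0.1634 -0.1803  0.0268] rot [-0.001 -0.001 -0.004]
```

View pics/wrist6.png

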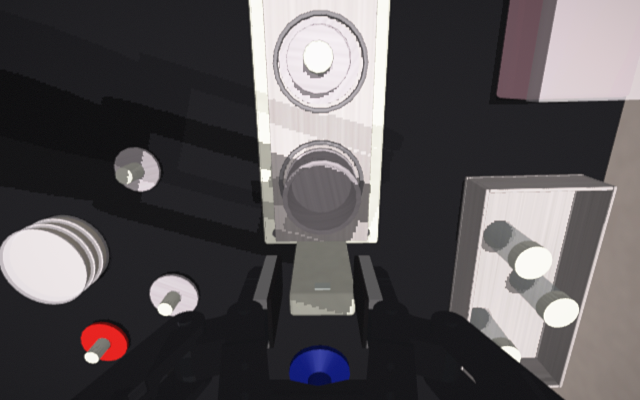

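View pics/side6.png

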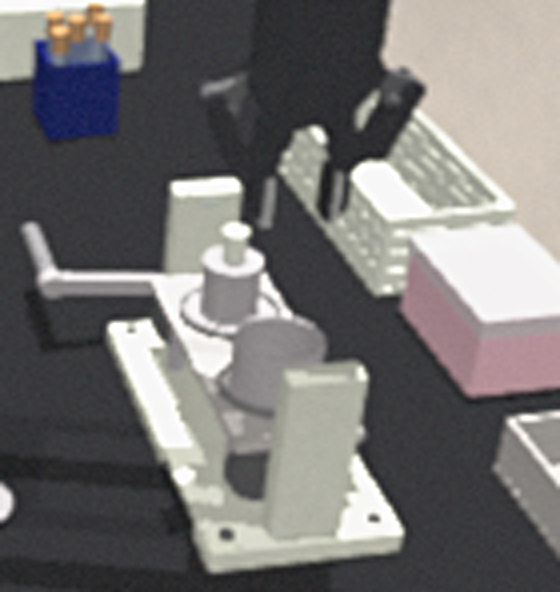

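The narrow lid sits level on its pot, with its knob at (318,57) in the wrist view. The wide pot's mouth shows at (322,200). I'll measure both from this picture.

```bash
python3 - <<'E'
from h import *
r=dict(np.load("wrist6.npz"));P=cloud(r);D=r["depth"]>0
def c(b,lo,hi,t):
    m=np.zeros(D.shape,bool);m[b[0]:b[1],b[2]:b[3]]=1
    q=P[m&D&(P[...,2]>lo)&(P[...,2]<hi)];print(t,len(q),q.mean(0).round(4),cv2.minEnclosingCircle((q[:,:2]*1e3).astype(np.float32)))
c((140,238,270,375),.125,.133,"wide rim")
c((10,110,270,375),.130,.138,"narrow flange")
c((10,110,270,375),.152,.167,"narrow knob")
c((265,325,140,205),.007,.015,"wide lid flange")
c((265,325,140,205),.03,.045,"wide lid knob")
E
```

```text
wide rim 1305 [ 0.6329 -0.1487  0.1284] ((632.8576049804688, -149.3817596435547), 30.05267333984375)
narrow flange 2647 [ 0.6322 -0.0528  0.1338] ((632.294677734375, -52.74342727661133), 20.956111907958984)
narrow knob 795 [ 0.6323 -0.053   0.1598] ((632.29833984375, -52.94050598144531), 8.889274597167969)
wide lid flange 1234 [ 0.4491 -0.3073  0.0108] ((446.18487548828125, -312.9234619140625), 30.576683044433594)
wide lid knob 207 [ 0.4477 -0.3111  0.0356] ((446.198486328125, -312.9464111328125), 9.706258773803711)
```

```bash
python3 -m pendant '[[-0.04,-0.045,0,0,0,0],[-0.08,-0.09,0.01,0,0,0],[-0.12,-0.135,0.01,0,0,0],[-0.16,-0.18,0.02,0,0,0],[-0.165,-0.18,0.027,0,0,0],[-0.165,-0.18,0.027,0,0,0],[-0.165,-0.18,0.027,0,0,0],[-0.165,-0.18,0.027,0,0,0]]' 0; python3 - <<'E'
from bench import env
import cv2,numpy as np
for n in ["wrist"]:
    r=env.get_image(n); f=r["frame"]; np.savez(f"{n}7.npz",**r)
    cv2.imwrite(f"pics/{n}7.png",f[:,:,::-1])
E
python3 go.py .4445 -.3115 .013
```

```text
time_s: 8.6
eef_pos: [0.4463, -0.3125, 0.2007]
orientation: [-0.0, 0.714, 0.7, 0.0]
wrist_force: [0.3, -1.1, 0.2]
width: 0.0427
t 8.65 tcp [ 0.4465 -0.3125  0.2009] F [ 0.5 -0.5 -0.8] w 0.0427
shift [ 0.0009 -0.0021  0.1879] rot [ 0.    -0.    -0.002]
```

View pics/wrist7.png

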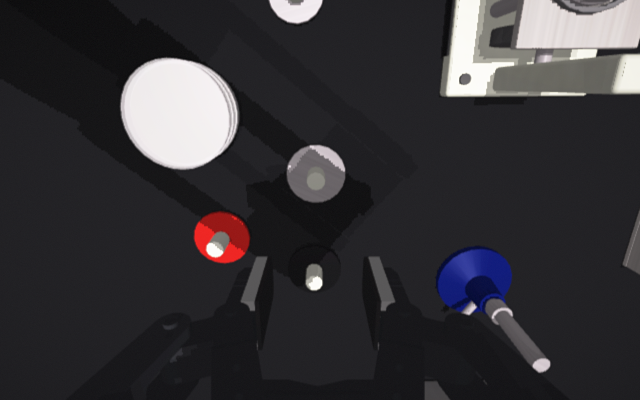

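The wide lid, grey and unobstructed, is at (316,178). The black decoy is at (315,270), about 0.1 m nearer. I'll measure once more, then go down.

```bash
python3 - <<'E'
from h import *
r=dict(np.load("wrist7.npz"));P=cloud(r);D=r["depth"]>0
def c(b,lo,hi,t):
    m=np.zeros(D.shape,bool);m[b[0]:b[1],b[2]:b[3]]=1
    q=P[m&D&(P[...,2]>lo)&(P[...,2]<hi)];print(t,len(q),q.mean(0).round(4),cv2.minEnclosingCircle((q[:,:2]*1e3).astype(np.float32)))
c((140,208,280,350),.007,.015,"wide lid flange")
c((140,208,280,350),.03,.045,"wide lid knob")
E
python3 -m pendant '[[0.001,-0.001,0.04,0,0,0],[0.001,-0.001,0.08,0,0,0],[0.001,-0.001,0.12,0,0,0],[0.001,-0.001,0.15,0,0,0],[0.001,-0.001,0.17,0,0,0],[0.001,-0.001,0.187,0,0,0],[0.001,-0.001,0.187,0,0,0],[0.001,-0.001,0.187,0,0,0]]';python3 go.py .4455 -.312 .014
```

```text
wide lid flange 2278 [ 0.446  -0.3112  0.011 ] ((445.9671325683594, -313.0513000488281), 30.039281845092773)
wide lid knob 286 [ 0.446  -0.3121  0.0365] ((446.03363037109375, -312.6437072753906), 8.863884925842285)
time_s: 9.45
eef_pos: [0.4451, -0.3121, 0.0141]
orientation: [-0.0, 0.714, 0.7, 0.0]
wrist_force: [0.0, -1.3, 0.2]
width: 0.0425
t 9.45 tcp [ 0.4451 -0.3121  0.0141] F [ 0.  -1.3  0.2] w 0.0425
shift [0.0001 0.0004 0.0001] rot [-0.    -0.    -0.002]
```

```bash
python3 -m pendant '[[0,0,0,0,0,0],[0,0,0,0,0,0],[0,0,0,0,0,0],[0,0,0,0,0,0],[0,0,0,0,0,0],[0,0,0,0,0,0]]' -0.9 25; python3 -m pendant '[[0,0,-0.03,0,0,0],[0,0,-0.08,0,0,0],[0,0,-0.13,0,0,0],[0,0,-0.17,0,0,0],[0,0,-0.2,0,0,0],[0,0,-0.2,0,0,0],[0,0,-0.2,0,0,0],[0,0,-0.2,0,0,0]]'; python3 - <<'E'
from bench import env
import cv2,numpy as np
for n in ["wrist"]:
    r=env.get_image(n); cv2.imwrite(f"pics/{n}8.png",r["frame"][:,:,::-1]); np.savez(f"{n}8.npz",**r)
from held import *
lidfit("wrist8.npz",.20,.225,.030,250,390,180,262)
E
python3 go.py .633 -.1495 .2
```

```text
time_s: 10.05
eef_pos: [0.4455, -0.3136, 0.0155]
orientation: [0.001, 0.715, 0.699, 0.0]
wrist_force: [1.7, 1.8, 7.3]
width: 0.0168
time_s: 10.85
eef_pos: [0.4434, -0.3124, 0.2121]
orientation: [-0.001, 0.715, 0.699, -0.0]
wrist_force: [0.8, 0.8, 0.7]
width: 0.0166
lid z 0.2077 120 [ 0.4447 -0.3112] 0.0003
t 10.9 tcp [ 0.4433 -0.3123  0.2118] F [-0.6 -0.2 -1.3] w 0.0172
shift [0.1669 0.1861 0.0116] rot [-0.003 -0.002 -0.004]
```

View pics/wrist8.png

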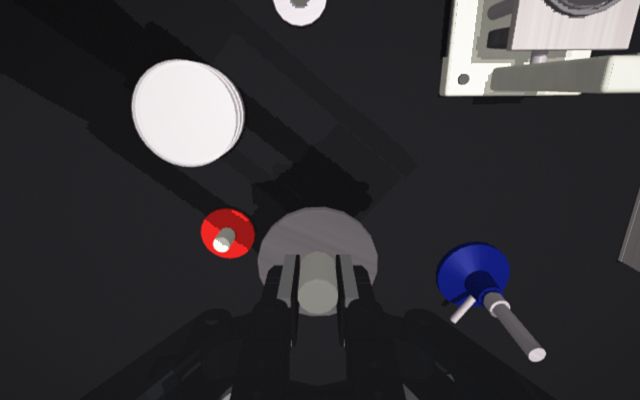

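The wide lid is held level, flange arc at (318,210), and its offset from the TCP is the same as before. I'll carry it over the wide pot.

```bash
python3 -m pendant '[[0.03,0.035,-0.005,0,0,0],[0.06,0.07,-0.005,0,0,0],[0.1,0.11,-0.005,0,0,0],[0.13,0.15,-0.005,0,0,0],[0.165,0.185,-0.005,0,0,0],[0.165,0.185,0.02,0,0,0],[0.165,0.185,0.045,0,0,0],[0.165,0.185,0.045,0,0,0]]'; python3 -m pendant '[[0,0,0,0,0,0],[0,0,0,0,0,0],[0,0,0,0,0,0]]'; python3 - <<'E'
from bench import env
import cv2,numpy as np
r=env.get_image("wrist"); np.savez("wrist9.npz",**r); cv2.imwrite("pics/wrist9.png",r["frame"][:,:,::-1])
from held import *
lidfit("wrist9.npz",.15,.175,.030,250,390,180,262)
P=cloud(r); m=np.zeros((400,640),bool); m[60:200,240:400]=1; q=P[m&(P[...,2]>.130)&(P[...,2]<.138)]
if len(q):print("narrow flange",len(q),q.mean(0),cv2.minEnclosingCircle((q[:,:2]*1e3).astype(np.float32)))
E
python3 go.py .6315 -.1505 .138
```

```text
time_s: 11.7
eef_pos: [0.6294, -0.1503, 0.1617]
orientation: [-0.005, 0.714, 0.7, -0.003]
wrist_force: [-1.0, -0.2, -2.1]
width: 0.0167
time_s: 12.0
eef_pos: [0.6335, -0.1529, 0.1707]
orientation: [0.001, 0.715, 0.699, 0.001]
wrist_force: [-0.0, 0.9, -0.6]
width: 0.0169
lid z 0.1662 120 [ 0.6347 -0.1516] 0.00029
narrow flange 1994 [ 0.63201088 -0.06448666  0.13388238] ((631.5145263671875, -92.25686645507812), 41.069129943847656)
t 12.05 tcp [ 0.6335 -0.1528  0.1707] F [ 0.1  0.7 -0.4] w 0.0175
shift [ 0.0023 -0.0021  0.0327] rot [ 0.003  0.001 -0.005]
```

View pics/wrist9.png

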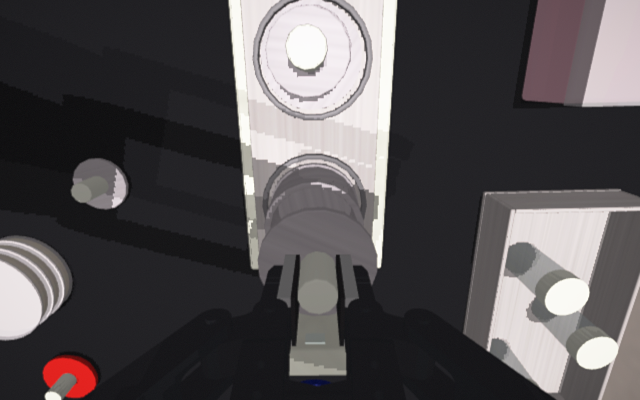

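```bash
python3 -m pendant '[[0.002,-0.002,0.005,0,0,0],[0.002,-0.002,0.012,0,0,0],[0.002,-0.002,0.019,0,0,0],[0.002,-0.002,0.022,0,0,0],[0.002,-0.002,0.022,0,0,0],[0.002,-0.002,0.022,0,0,0]]'; python3 - <<'E'
from bench import env
import cv2,numpy as np
r=env.get_image("wrist"); np.savez("wrist10.npz",**r)
from held import *
lidfit("wrist10.npz",.135,.155,.030,250,390,180,262)
E
python3 go.py .6315 -.1505 .138
```

```text
time_s: 12.65
eef_pos: [0.6308, -0.15, 0.1466]
orientation: [-0.0, 0.715, 0.699, -0.0]
wrist_force: [-0.6, 0.2, -1.2]
width: 0.0168
lid z 0.1422 120 [ 0.632  -0.1488] 0.00029
t 12.7 tcp [ 0.631  -0.1501  0.1469] F [-0.2 -0.1 -0.3] w 0.017
shift [-0.0004  0.0005  0.0089] rot [ 0.     0.    -0.004]
```

Within 1 mm of centre. Seat it.

```bash
python3 -m pendant '[[0,0.0005,0.003,0,0,0],[0,0.0005,0.006,0,0,0],[0,0.0005,0.008,0,0,0],[0,0.0005,0.009,0,0,0],[0,0.0005,0.009,0,0,0],[0,0.0005,0.009,0,0,0]]'; python3 - <<'E'
from bench import env
import cv2,numpy as np
r=env.get_image("wrist"); np.savez("wrist11.npz",**r)
from held import *
lidfit("wrist11.npz",.127,.147,.030,250,390,180,262)
E
python3 go.py .6315 -.1505 .138
```

```text
time_s: 13.3
eef_pos: [0.6314, -0.1501, 0.1383]
orientation: [0.0, 0.715, 0.699, 0.0]
wrist_force: [-3.0, 1.2, 5.3]
width: 0.0169
lid z 0.1339 120 [ 0.6328 -0.1477] 0.00042
t 13.35 tcp [ 0.6314 -0.1501  0.1383] F [-1.9  1.5  5.9] w 0.0165
shift [-0.0004  0.0001  0.0003] rot [ 0.     0.    -0.004]
```

```bash
python3 -m pendant '[[0,0,-0.001,0,0,0],[0,0,-0.001,0,0,0],[0,0,-0.001,0,0,0],[0,0,-0.001,0,0,0],[0,0,-0.001,0,0,0]]' -0.2; python3 -m pendant '[[0,0,-0.02,0,0,0],[0,0,-0.05,0,0,0],[-0.03,0,-0.09,0,0,0],[-0.08,0,-0.1,0,0,0],[-0.1,0,-0.1,0,0,0],[-0.1,0,-0.1,0,0,0],[-0.1,0,-0.1,0,0,0]]'; python3 - <<'E'
from bench import env
import cv2,numpy as np
for n in ["side","wrist"]:
    r=env.get_image(n); f=r["frame"]; np.savez(f"{n}12.npz",**r)
    if n=="side": f=cv2.resize(f[130:290,320:460],None,fx=4,fy=3.7*1,interpolation=cv2.INTER_CUBIC)
    cv2.imwrite(f"pics/{n}12.png",f[:,:,::-1])
E
python3 go.py .526 .1 .2
```

```text
time_s: 13.85
eef_pos: [0.6313, -0.1501, 0.1386]
orientation: [-0.0, 0.715, 0.699, -0.0]
wrist_force: [0.9, -0.2, -0.1]
width: 0.0343
time_s: 14.55
eef_pos: [0.6286, -0.2499, 0.2373]
orientation: [-0.001, 0.715, 0.699, -0.0]
wrist_force: [-0.8, -0.7, -0.9]
width: 0.0339
t 14.65 tcp [ 0.6289 -0.2487  0.2375] F [ 0.5 -0.7  0.4] w 0.0342
shift [ 0.3464 -0.1102  0.0382] rot [-0.002 -0.001 -0.003]
```

View pics/wrist12.png

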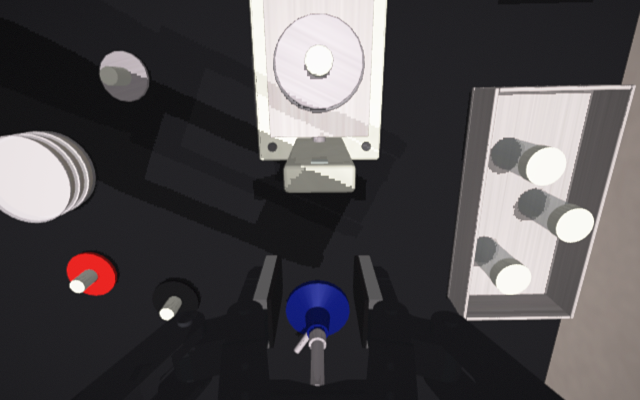

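View pics/side12.png

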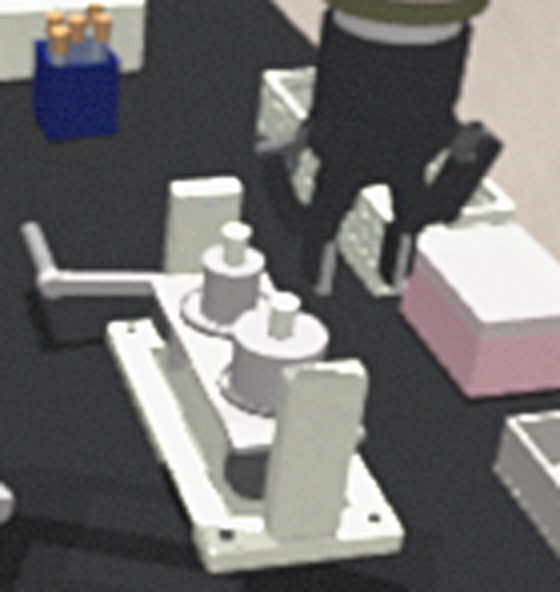

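Both lids sit level on their pots, with the wide knob at (318,60) in the wrist view. Next I go to the lever, jaws along x, above the grip.

```bash
python3 -m pendant '[[0.04,-0.03,0,0,0,0],[0.085,-0.05,0,0,0,0],[0.13,-0.07,0,0,0,0],[0.175,-0.09,0,0,0,0],[0.22,-0.11,0,0,0,0],[0.265,-0.11,0,0,0,0],[0.27,-0.11,0,0,0,0],[0.27,-0.11,0,0,0,0]]' 0; python3 -m pendant '[[0,0,0,0,0,0],[0,0,0,0,0,0]]';  python3 - <<'E'
from bench import env
import cv2,numpy as np
for n in ["top","wrist"]:
    r=env.get_image(n); f=r["frame"]; np.savez(f"{n}13.npz",**r)
    cv2.imwrite(f"pics/{n}13.png",f[:,:,::-1])
from h import *
r=dict(np.load("wrist13.npz"));P=cloud(r);D=r["depth"]>0
E
python3 go.py .526 .1 .2
```

```text
time_s: 15.45
eef_pos: [0.5246, 0.0246, 0.2386]
orientation: [-0.0, 0.713, 0.701, -0.0]
wrist_force: [-0.0, -0.2, -0.0]
width: 0.0428
time_s: 15.65
eef_pos: [0.5251, 0.0213, 0.2386]
orientation: [-0.0, 0.715, 0.699, -0.0]
wrist_force: [-0.3, -0.1, 0.1]
width: 0.0431
t 15.75 tcp [0.5252 0.0212 0.2385] F [ 0.3 -0.  -0.2] w 0.0424
shift [ 0.0789 -0.001   0.0385] rot [-0.     0.    -0.006]
```

View pics/wrist13.png

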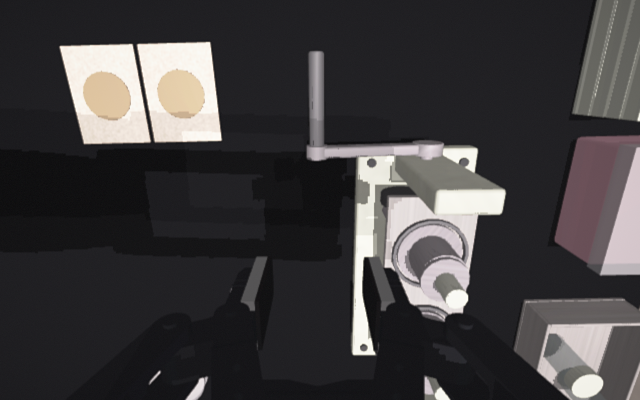

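View pics/top13.png

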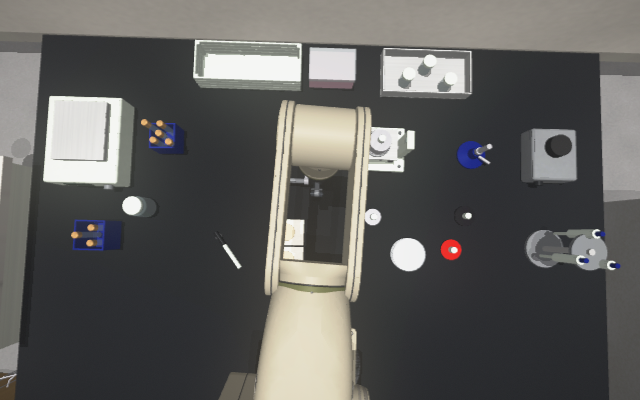

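The wrist view shows the grip bar upright from (316,52) to (318,145), with the lever arm running right at (370,150). I'll measure the bar.

```bash
python3 - <<'E'
from h import *
r=dict(np.load("wrist13.npz"));P=cloud(r);D=r["depth"]>0
m=np.zeros(D.shape,bool);m[48:165,295:335]=1; k=m&D&(P[...,2]>.045)&(P[...,2]<.09)
for v in range(55,165,12):
    q=P[v][k[v]]
    if len(q): print(v,len(q),"x",q[:,0].min().round(4),q[:,0].max().round(4),"ymean",q[:,1].mean().round(4),"ztop",q[:,2].max().round(4))
m=np.zeros(D.shape,bool);m[135:165,330:420]=1; q=P[m&D&(P[...,2]>.035)&(P[...,2]<.09)]
print("arm",q.min(0),q.max(0),q.mean(0))
m=np.zeros(D.shape,bool);m[140:165,415:445]=1; q=P[m&D&(P[...,2]>.035)&(P[...,2]<.09)]
print("hub",q.mean(0),q.min(0),q.max(0))
m=np.zeros(D.shape,bool);m[215:320,390:480]=1; q=P[m&D&(P[...,2]>.131)&(P[...,2]<.137)];print("narrow flange",q.mean(0),q[:,2].std(),cv2.minEnclosingCircle((q[:,:2]*1e3).astype(np.float32)))
E
```

```text
55 16 x 0.5207 0.5338 ymean 0.13 ztop 0.0686
67 16 x 0.5204 0.5336 ymean 0.1205 ztop 0.069
79 15 x 0.521 0.5334 ymean 0.1107 ztop 0.0688
91 15 x 0.5207 0.5332 ymean 0.1007 ztop 0.0686
103 15 x 0.5204 0.5331 ymean 0.0904 ztop 0.0691
115 15 x 0.52 0.5329 ymean 0.0799 ztop 0.068
127 15 x 0.5197 0.5327 ymean 0.0692 ztop 0.0684
139 14 x 0.5203 0.5325 ymean 0.0583 ztop 0.0684
151 28 x 0.5172 0.5426 ymean 0.0474 ztop 0.0711
arm [0.53878112 0.02595225 0.03539055] [0.6313761  0.05102168 0.07706806] [0.58737116 0.0445435  0.05968925]
hub [0.63435435 0.04194402 0.05869791] [0.61678231 0.03396035 0.03571633] [0.65684109 0.05089934 0.07789467]
narrow flange [ 0.62973104 -0.04799543  0.13393503] 0.0008274183136843377 ((632.0875244140625, -52.26416015625), 20.995254516601562)
```

The bar is at x 0.5267, z 0.0615 (at y = 0.1). That matches what the axis geometry predicts, 0.526 and 0.061. Now the approach and grasp.

```bash
python3 -m pendant '[[0.04,0,0.03,0,0,0],[0.079,0,0.07,0,0,0],[0.079,0,0.11,0,0,0],[0.079,0,0.11,0,0,0],[0.079,0,0.11,0,0,0]]'; python3 go.py .5267 .1 .045
```

```text
time_s: 16.25
eef_pos: [0.5263, 0.1004, 0.1286]
orientation: [-0.001, 0.715, 0.699, -0.001]
wrist_force: [0.0, 0.1, 0.7]
width: 0.0428
t 16.25 tcp [0.5263 0.1004 0.1286] F [0.  0.1 0.7] w 0.0428
shift [-0.0003  0.0006  0.0836] rot [-0.002  0.001 -0.005]
```

```bash
python3 -m pendant '[[0,0,0.03,0,0,0],[0,0,0.06,0,0,0],[0,0,0.084,0,0,0],[0,0,0.084,0,0,0],[0,0,0.084,0,0,0]]'; python3 go.py .5267 .1 .045; python3 -m pendant '[[0,0,0,0,0,0],[0,0,0,0,0,0],[0,0,0,0,0,0],[0,0,0,0,0,0],[0,0,0,0,0,0],[0,0,0,0,0,0],[0,0,0,0,0,0]]' -1 25; python3 - <<'E'
from bench import env
import cv2,numpy as np
r=env.get_image("wrist"); cv2.imwrite("pics/wrist14.png",r["frame"][:,:,::-1])
E
```

```text
time_s: 16.75
eef_pos: [0.5287, 0.1006, 0.0474]
orientation: [0.001, 0.715, 0.699, 0.001]
wrist_force: [0.8, -0.1, 0.8]
width: 0.0431
t 16.75 tcp [0.5287 0.1006 0.0474] F [ 0.8 -0.1  0.8] w 0.0431
shift [-0.0006 -0.002   0.0024] rot [ 0.003 -0.    -0.005]
time_s: 17.45
eef_pos: [0.5258, 0.1013, 0.0466]
orientation: [-0.001, 0.715, 0.699, -0.001]
wrist_force: [-13.8, -0.5, 12.1]
width: 0.0128
```

View pics/wrist14.png

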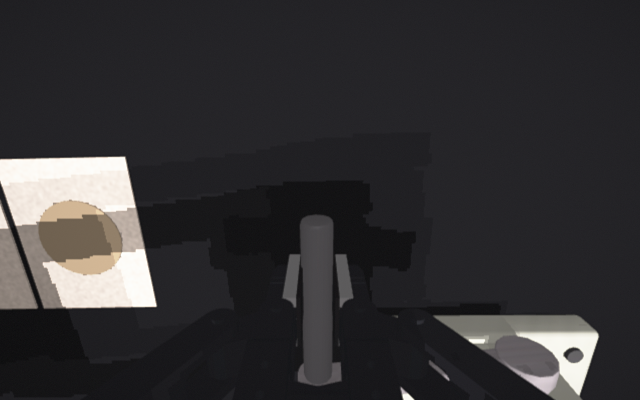

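The bar is held centrally between the pads at (317,280). I'll swing it through the arc slowly, first half to 0.84 rad above level.

```bash
python3 -m pendant '[[0,0.0016,-0.0098,0,0,0],[0,0.0041,-0.0193,0,0,0],[0,0.0075,-0.0287,0,0,0],[0,0.0116,-0.0376,0,0,0],[0,0.0166,-0.0462,0,0,0],[0,0.0223,-0.0543,0,0,0],[0,0.0287,-0.0618,0,0,0],[0,0.0358,-0.0687,0,0,0]]'; python3 go.py .6355 .1 .143
```

```text
time_s: 18.3
eef_pos: [0.5551, 0.1009, 0.1136]
orientation: [-0.006, 0.714, 0.7, -0.006]
wrist_force: [-45.7, -0.8, 31.4]
width: 0.0129
t 18.3 tcp [0.5551 0.1009 0.1136] F [-45.7  -0.8  31.4] w 0.0129
shift [ 0.0007  0.0799 -0.0308] rot [-0.018  0.001 -0.003]
```

Wrist force is about 55 N and directed radially outward, so the command is running inside the arc. I'll ease outward and check.

```bash
python3 -m pendant '[[0,-0.002,-0.002,0,0,0],[0,-0.004,-0.003,0,0,0],[0,-0.004,-0.003,0,0,0],[0,-0.004,-0.003,0,0,0]]'; python3 go.py .6355 .1 .143; python3 - <<'E'
from bench import env
import cv2,numpy as np
r=env.get_image("wrist"); cv2.imwrite("pics/wrist15.png",r["frame"][:,:,::-1]); np.savez("wrist15.npz",**r)
r=env.get_image("side"); np.savez("side15.npz",**r)
cv2.imwrite("pics/side15.png",cv2.resize(r["frame"][130:290,300:440],None,fx=4,fy=3.7,interpolation=cv2.INTER_CUBIC)[:,:,::-1])
E
```

```text
time_s: 18.7
eef_pos: [0.557, 0.1008, 0.1169]
orientation: [-0.001, 0.715, 0.699, -0.001]
wrist_force: [-9.7, 0.3, 2.2]
width: 0.0129
t 18.7 tcp [0.557  0.1008 0.1169] F [-9.7  0.3  2.2] w 0.0129
shift [ 0.0009  0.0784 -0.0264] rot [-0.003 -0.    -0.004]
```

View pics/wrist15.png

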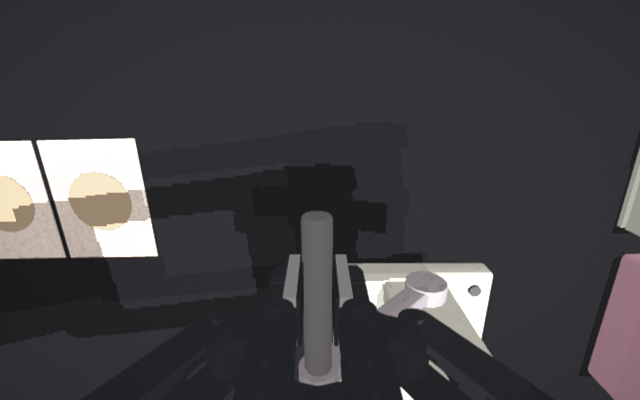

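View pics/side15.png

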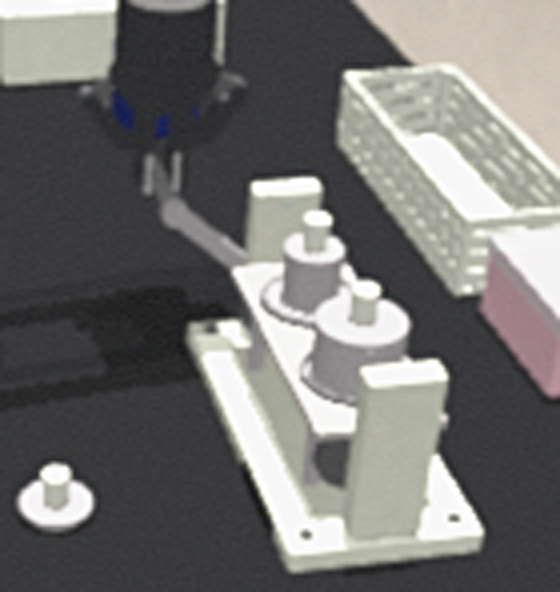

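Load is now down to about 10 N with lids still level. I continue in short pieces with feedback.

```bash
python3 -m pendant '[[0,0.004,-0.0035,0,0,0],[0,0.008,-0.0067,0,0,0],[0,0.012,-0.0096,0,0,0],[0,0.0165,-0.0125,0,0,0],[0,0.0165,-0.0125,0,0,0],[0,0.0165,-0.0125,0,0,0]]'; python3 go.py .6355 .1 .143
```

```text
time_s: 19.4
eef_pos: [0.5736, 0.1006, 0.1316]
orientation: [-0.001, 0.715, 0.699, -0.001]
wrist_force: [-18.2, 1.0, 16.6]
width: 0.0127
t 19.4 tcp [0.5736 0.1006 0.1316] F [-18.2   1.   16.6] w 0.0127
shift [ 0.0007  0.0618 -0.0116] rot [-0.003 -0.    -0.003]
```

```bash
python3 -m pendant '[[0,0.0005,-0.004,0,0,0],[0,0.0055,-0.0075,0,0,0],[0,0.0135,-0.0115,0,0,0],[0,0.0215,-0.015,0,0,0],[0,0.030,-0.0178,0,0,0],[0,0.030,-0.0178,0,0,0],[0,0.030,-0.0178,0,0,0]]'; python3 go.py .6355 .1 .143
```

```text
time_s: 20.1
eef_pos: [0.6059, 0.1001, 0.1489]
orientation: [0.0, 0.715, 0.699, 0.001]
wrist_force: [-7.6, 2.1, 5.5]
width: 0.0127
t 20.1 tcp [0.6059 0.1001 0.1489] F [-7.6  2.1  5.5] w 0.0127
shift [0.0006 0.0296 0.006 ] rot [ 0.001 -0.001 -0.004]
```

```bash
python3 -m pendant '[[0,0.007,-0.002,0,0,0],[0,0.0145,-0.0035,0,0,0],[0,0.022,-0.0043,0,0,0],[0,0.030,-0.0047,0,0,0],[0,0.030,-0.0047,0,0,0],[0,0.030,-0.0047,0,0,0],[0,0.030,-0.0047,0,0,0]]'; python3 go.py .6355 .1 .143;python3 - <<'E'
from bench import env
import cv2,numpy as np
for n in ["wrist","side","top"]:
    r=env.get_image(n); np.savez(f"{n}16.npz",**r); f=r["frame"]
    if n=="side": f=cv2.resize(f[100:280,320:460],None,fx=4,fy=3.3,interpolation=cv2.INTER_CUBIC)
    cv2.imwrite(f"pics/{n}16.png",f[:,:,::-1])
E
```

```text
time_s: 20.8
eef_pos: [0.6362, 0.0995, 0.1541]
orientation: [0.001, 0.715, 0.699, 0.001]
wrist_force: [-6.0, 1.4, 6.4]
width: 0.0131
t 20.8 tcp [0.6362 0.0995 0.1541] F [-6.   1.4  6.4] w 0.0131
shift [ 0.0005 -0.0008  0.0111] rot [ 0.002 -0.001 -0.004]
```

View pics/wrist16.png

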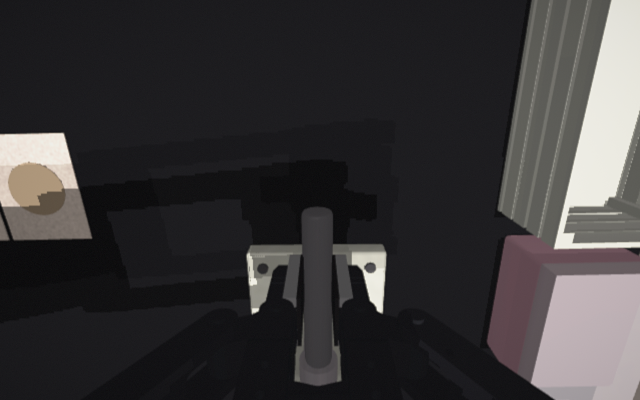

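View pics/side16.png

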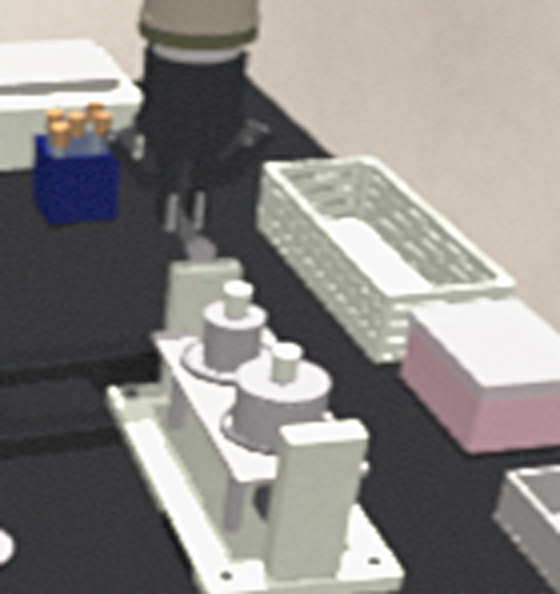

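View pics/top16.png

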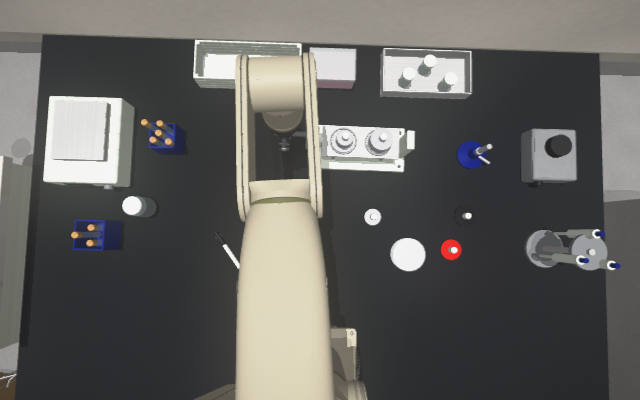

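The lever now looks upright and both lids are on: knobs at (345,133) and (382,134) in the top view. I'll measure the stage height, the lids and the bar.

```bash
python3 - <<'E'
from h import *
r=dict(np.load("top16.npz"));P=cloud(r);D=r["depth"]>0
def c(b,lo,hi,t,P=P,D=D):
    m=np.zeros(D.shape,bool);m[b[0]:b[1],b[2]:b[3]]=1
    q=P[m&D&(P[...,2]>lo)&(P[...,2]<hi)];
    if len(q):print(t,len(q),q.mean(0).round(4),np.median(q[:,2]).round(4),cv2.minEnclosingCircle((q[:,:2]*1e3).astype(np.float32)))
c((120,165,328,362),.144,.156,"narrow flange");c((120,160,328,362),.17,.185,"narrow knob")
c((120,165,363,400),.144,.156,"wide flange");c((120,160,363,400),.17,.185,"wide knob")
c((120,165,320,405),.094,.104,"stage")
w=dict(np.load("wrist16.npz"));Q=cloud(w);E=w["depth"]>0
for v in range(215,250,8):
    k=np.zeros(E.shape,bool);k[v,295:340]=1;k&=E&(Q[...,2]>.13)&(Q[...,2]<.18);q=Q[k]
    if len(q):print(v,q[:,0].min().round(4),q[:,0].max().round(4),q[:,1].mean().round(4),"z",q[:,2].max().round(4))
E
```

```text
narrow flange 150 [ 0.6294 -0.0515  0.1501] 0.1503 ((630.90087890625, -51.92073059082031), 20.967561721801758)
narrow knob 39 [ 0.6308 -0.0521  0.1759] 0.1759 ((631.0714721679688, -52.989990234375), 8.767254829406738)
wide flange 352 [ 0.6303 -0.1487  0.15  ] 0.15 ((632.322998046875, -149.1911163330078), 30.63019371032715)
wide knob 39 [ 0.6311 -0.149   0.1763] 0.1766 ((631.5626220703125, -148.56260681152344), 9.031490325927734)
stage 1349 [ 0.6289 -0.0941  0.1001] 0.1 ((631.2210693359375, -102.7202377319336), 115.65522003173828)
215 0.6309 0.6445 0.1316 z 0.1647
223 0.6313 0.6445 0.1283 z 0.1654
231 0.6312 0.6445 0.1246 z 0.1659
239 0.6309 0.6445 0.1206 z 0.1653
247 0.6308 0.6444 0.1169 z 0.1658
```

Stage top is at 0.100 (up 16 mm) and both flanges are at 0.150. The bar is straight over the axis with its top at 0.165. I'll hold for 0.8 s, check it is stable, and hand in.

```bash
python3 -m pendant '[[0,0,0,0,0,0],[0,0,0,0,0,0],[0,0,0,0,0,0],[0,0,0,0,0,0],[0,0,0,0,0,0],[0,0,0,0,0,0],[0,0,0,0,0,0],[0,0,0,0,0,0]]'; python3 - <<'E'
from bench import env
o=env.observe();print(o["eef_pos"].round(4),o["joint_velocities"].round(3),o["wrist_force"].round(1),o["width"])
print(env.close_job())
E
```

```text
time_s: 21.75
eef_pos: [0.6362, 0.0995, 0.1541]
orientation: [0.001, 0.715, 0.699, 0.001]
wrist_force: [-5.8, 1.9, 6.4]
width: 0.0126
[0.6362 0.0995 0.1541] [-0.001 -0.001  0.003  0.001 -0.001 -0.   ] [-5.8  1.9  6.4] 0.012589351584333067
the job is handed in; nothing more can be done
None
```

I put the narrow and wide lids on their pots and let go of them. I then swung the lever to straight up and handed the job in at about 21.8 s, still gripping the lever. `close_job()` gave no verdict, so the figures below are my own measurements.

**Last checks:**
- **Stage:** its top was at 0.100 m, so it was up the full 16 mm.
- **Lids:** both flanges were at 0.150 m, the height expected with the lids seated and the stage up. The lid centres were within about 2 mm of the pot mouths I had measured.
- **Lever:** the grip bar was straight over its axis to within about 2 mm, roughly 0.02 rad. The arm was at rest with about 9 N at the wrist.
- **Bystanders:** I did not measure them again at the end. In the last top view the spare lid and the other bench items looked to be where they started. The arm partly hid the marker, but my path did not go near it.

**What disagreed:**
- **Wrist force:** halfway through the swing it rose to about 55 N (limit 120 N) because my commanded arc ran slightly inside the true one. I eased outward and finished in shorter pieces.
- **Positions:** tool readings and camera positions differed by 1–2 mm throughout. I allowed for this by measuring lid and pot with the same wrist camera.

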